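# Clear the grease pot and hold the spacer bar up for inspection

## Robot

A 6-joint arm with a two-finger parallel gripper is mounted at the origin on the work surface. World frame = base frame: x ahead of the robot, y to its left, z up, the work surface at z = 0. Lengths are in mm, angles in rad, forces in N, time in s.
With the tool pointing down it reaches from about 375 to 975 mm from the base axis. Payload 3.8 kg.
Tool frame: the origin (TCP) lies between the finger pads; the fingertips stand 8 mm ahead of it and the grasp point (between the pads) lies 11 mm behind it; x points along the fingers, y is the direction in which the jaws open and shut, and the axes are right-handed (so a half turn about x gives the same grasp; the last joint's range is limited). The gripper opens to 88 mm and grips with 3 to 60 N. Pads are 18 mm wide; open, the fingers measure 123 mm over their backs; the gripper's body (75 mm by 187 mm) begins 45 mm behind the grasp point.
Start: joints at [-1.255, 0.264, 1.604, -0, 1.274, -0.037], TCP at [233.225, -633.423, 246.706] pointing down, gripper open.
Joint ranges: [-2.63, 2.63], [-0.94, 2.18], [0.31, 2.57], [-1.31, 4.45], [0, 2.66], [-2.55, 2.55]. Speed limits (rad/s): [2.57, 2.57, 3.14, 3.14, 3.14, 3.14].

## Interface

Orientations are given as [roll, pitch, yaw] about the fixed x, y, z axes, in that order (R = Rz(yaw) Ry(pitch) Rx(roll)).
In Python, from rig import telemetry, capture, camera_info, ctrl, boxes_of, trace, pinpoint gives the robot as it stands.
- The arm moves only by the tool step_arm, never from a script. Its argument "deltas" is a list of rows, each an object of numbers: "wx", "wy", "wz": the turn, a rotation vector about the world's x, y, z in rad; "dx", "dy", "dz": the shift along the world's x, y, z in mm; "grip": the opening, from 0 (shut) to 1 (fully open). A call has 1 to 20 rows; each row shifts and turns the commanded pose from where the row before left it; what a row does not reach is not made up. A row lasts 1/8 s, in which the tool goes at most 62.5 mm and 10.7 degrees, less where a joint would pass 70% of its speed; a pose out of reach is approached as far as the arm can. A call with a gripper value outside its range is refused whole. The fingers move at their own pace and stop on an object; the grip force is fixed at half the most. Time passes only in rows, so rows that do not move let the fingers close. It gives the time, the measured TCP pose, the force and the opening at its end, in the units of the state.
- telemetry.observe(): the state, without advancing time (a new reading comes with each control period).
- capture(name): name is "side" or "top"; returns (picture, depth): 384x512x3 uint8, red, green, blue; 384x512 float32, mm along the optical axis (not along the pixel's ray), 0 where there is no reading.
- camera_info(name): a dict with "intrinsics" (3x3 intrinsics, pixels), "T" (4x4, takes a point from camera to world coordinates). Camera axes: x right, y down, z forward; pixel columns grow to the right and rows downward; lengths in mm; the calibration is good to about 2 mm. A picture is of the moment at which its call begins. camera_info takes no time and is no camera call.
- ctrl.hand_in(): hands the job in, once; it reports no verdict.
Trained networks look in the newest picture that a camera, given by its name, has taken for a name from the list of things; names that differ only in an ending like _2 or _b are one class to them, and where a whole thing is asked for, a point or a joint stands for the part that bears it (a point fixed in the world has none). Each returns a list of dicts, best first, with "confidence" (0 to 1); they miss things now and then, are a little off and sometimes report something else, mostly with a low value. They report only what shows in the picture. A call takes as long as a camera call.
- boxes_of(label, camera): "box" ([centre column, centre row, width, height] in pixels, round what is visible of it).
- trace(label, camera): "region" (384x512 bool, what is visible of it) and "box" ([centre column, centre row, width, height] in pixels, round what is visible of it).
- pinpoint(label, camera): "point" ([column, row] in pixels: a listed point, or the origin of a listed thing).
The state is a dict: "clock": time; "joints": joint angles; "qd": joint speeds; "effort": joint torques, N m; "tcp_pos": TCP position; "eef_rot": TCP orientation; "contact_force": force on the tool from outside, world axes, zero at the start; "moment": the same for the moment, N m; "grip_width": finger opening in mm.
Only numpy, scipy, OpenCV 4.12 (cv2) and the standard library are available. Lean on these libraries where they do the work, as an engineer would, in place of code of your own. Each camera call takes 0.05 s, during which the arm holds its last target.

## Task

The long ceramic spacer bar on the two-post stand has to be looked at from below. First lift the lidded grease pot off it by its arched handle and set it down upright on the floor of the round steel drip pan beside the stand, letting go only once it stands there; then take the bar, lift it straight up and finish while still holding it in the gripper, steady and level, about 10 cm clear above the posts it lay on. Do not tip the pot or the bar, and leave everything else where it lies.

Things in the scene. Friction and masses are not known exactly. Their poses are not given: they have to be found in the camera images.
- spacer: pale grey ceramic spacer bar, 220 (its x) x 50 (its y) x 16 mm (z), 0.5 to 0.7 kg, uniform. Origin: centre of its underside; z up. It lies loose across the two posts of the stand, up to 12 mm off the stand's middle, and can be gripped across its 50 mm width at mid-length
- stand: fixed steel stand: base plate 230 (its x) x 80 (its y) x 8 mm with two posts at x = -80 and +80 mm, each 20 (x) x 60 mm (y), tops 60 mm above the table. Between the posts it is open down to the base plate's top (8 mm), so fingers may reach below the bar there. Origin: centre of its underside, on the table
- pot: small closed grease pot, dull grey metal, 0.28 to 0.45 kg: body 60 mm across, lid 64 mm across with its top at 65 mm, and a rigid arched handle of 9 mm steel bar standing over it. Origin: centre of its underside; z up. At the start it stands on the bar, up to 35 mm from mid-length either way
- pot_handle (a point): middle of the pot's handle bar, 110 mm above the pot's underside on its axis. The bar is level there, runs along the pot's x for 44 mm and is 9 mm thick; 40 mm of free room under it down to the lid
- pan: fixed round shallow steel drip pan, 150 mm across the rim, rim 12 mm high, flat floor 4 mm above the table and about 128 mm across. Origin: centre of its underside, on the table. It stands to the left or the right of the stand
- bearing: dark steel swivel bearing ring, 70 mm across, 24 mm high, lying on the other side of the stand from the pan; to be left alone. Origin: centre of its underside
- clip: blue latch clip, 60 x 18 x 20 mm, to be left alone. Origin: centre of its underside
- collar: short pale ceramic ring, 40 mm across, 30 mm high, to be left alone. Origin: centre of its underside
- spanner: steel spanner lying on the table on the right, to be left alone
- parallel: steel parallel block 120 x 20 x 30 mm lying on the left, to be left alone. Origin: centre of its underside
- pin: steel headed pin standing on its head, 32 mm across, 50 mm high, on the left, to be left alone. Origin: centre of its underside

How it is judged:
By the outcome, as a careful person would: the job done as asked, in the order asked, and still so for the second after the job is handed in, while the arm keeps its last pose, push and grip.
It also fails if it takes over 61 s, if anything falls off the work surface, if the arm or the gripper's body presses on something with over 40 N, if the wrist force passes 120 N, or if a joint passes its speed limit or range.

## Working session

There is one attempt and no reset: what is moved stays moved. The work goes in short steps, Python scripts to look and compute and a tool call to move; the robot and the scene stay as the last step left them, time stands still between calls to the robot, and variables do not carry over. Pictures are saved under pics/ and viewed, and the job is handed in when it is done.

Besides the shell and the picture viewer there is one more tool, called after "Request:" in YAML: its name, and indented under it one key for each argument. step_arm: Moves the arm, as the interface text tells. Its arguments: {"type":"object","properties":{"deltas":{"type":"array"}},"required":["deltas"]}

```bash
mkdir -p pics; ls
python3 - <<'E'
from rig import *
import cv2,numpy as np
print(telemetry.observe())
for n in("side","top"):
    p,d=capture(n); cv2.imwrite(f"pics/{n}0.png",p[:,:,::-1]); np.save(f"{n}0.npy",d)
    c=camera_info(n);print(n,np.round(c["intrinsics"],1).tolist(),np.round(c["T"],3).tolist())
    for l in["spacer","stand","pot","pot_handle","pan","bearing"]:
        r=pinpoint(l,n); print(l,[(np.round(x["point"],1).tolist(),round(x["confidence"],2)) for x in r[:3]])
E
```

```text
pics
{'clock': 0.0, 'joints': array([-1.25493172e+00,  2.64792774e-01,  1.60536310e+00, -9.10818685e-06,
        1.27374341e+00, -3.68805074e-02]), 'qd': array([ 0.0003122 , -0.00137028, -0.0005672 , -0.00076195,  0.00018615,
       -0.00053851]), 'effort': array([ 1.01654554e-03, -5.02109349e+01, -3.56877100e+01,  7.26431957e-02,
        2.91840563e-02, -1.98452226e-04]), 'tcp_pos': array([ 232.98426029, -632.76458511,  245.36721002]), 'eef_rot': array([-1.60390376,  1.56848968,  1.89043668]), 'contact_force': array([-0.48662769, -1.26506871,  0.69942143]), 'moment': array([-0.00539119,  0.0057315 ,  0.01579421]), 'grip_width': 87.93040727795494}
side [[432.4, 0.0, 256.8], [0.0, 432.4, 184.1], [0.0, 0.0, 1.0]] [[-0.988, -0.121, 0.093, 455.371], [-0.153, 0.749, -0.645, 777.557], [0.008, -0.652, -0.758, 1017.792], [0.0, 0.0, 0.0, 1.0]]
spacer [([246.6, 202.2], 0.69)]
stand [([246.2, 211.6], 0.7), ([247.7, 194.7], 0.25)]
pot [([245.3, 194.4], 0.72), ([246.2, 211.7], 0.36)]
pot_handle [([242.9, 166.1], 0.81)]
pan [([261.5, 301.7], 0.74)]
bearing [([279.8, 150.9], 0.61)]
top [[394.6, 0.0, 252.6], [0.0, 394.6, 190.0], [0.0, 0.0, 1.0]] [[0.009, -0.995, 0.099, 439.08], [-1.0, -0.009, -0.0, 30.616], [0.001, -0.099, -0.995, 1391.584], [0.0, 0.0, 0.0, 1.0]]
spacer [([256.0, 186.0], 0.92), ([138.0, 182.2], 0.41)]
stand [([256.2, 186.5], 0.81)]
pot [([251.2, 181.0], 0.82)]
pot_handle [([255.3, 181.1], 0.83)]
pan []
bearing [([333.0, 208.4], 0.56)]
```

View pics/side0.png

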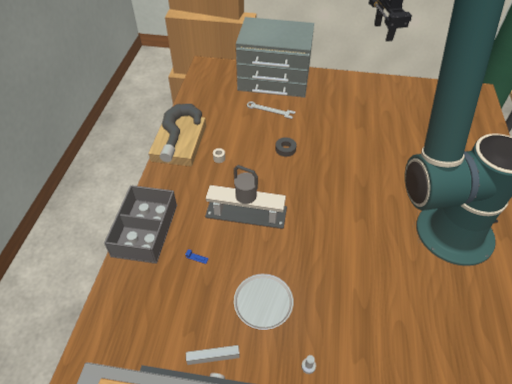

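View pics/top0.png

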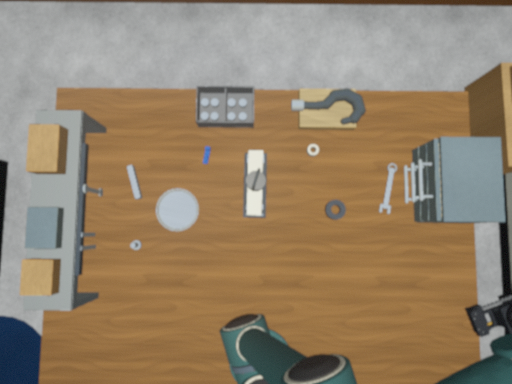

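The side view shows the bar and stand around (246,202), with the pot at (246,187) and its handle at about (244,172). The pan is at (263,301), and the bearing at (286,147) is on the far side. In the top view the bar is at (256,184), the pot at (256,181) and the pan at (177,210). Next I'll measure from masks and depth.

```bash
cat > h.py <<'E'
from rig import *
import cv2,numpy as np
def cloud(n,d):
    c=camera_info(n);K=c["intrinsics"];T=np.array(c["T"])
    v,u=np.mgrid[:384,:512]
    P=np.stack([(u-K[0][2])*d/K[0][0],(v-K[1][2])*d/K[1][1],d],-1)
    return P@T[:3,:3].T+T[:3,3]
def ray(n,uv):
    c=camera_info(n);K=np.array(c["intrinsics"]);T=np.array(c["T"])
    r=T[:3,:3]@np.linalg.solve(K,[uv[0],uv[1],1]); return T[:3,3],r/np.linalg.norm(r)
def at_z(n,uv,z):
    o,r=ray(n,uv);return o+r*(z-o[2])/r[2]
def tri(uvs):
    A=np.zeros((3,3));b=np.zeros(3)
    for n,uv in uvs.items():
        o,r=ray(n,uv);M=np.eye(3)-np.outer(r,r);A+=M;b+=M@o
    x=np.linalg.solve(A,b)
    return x,[np.linalg.norm((np.eye(3)-np.outer(r,r))@(x-o)) for o,r in (ray(n,uv) for n,uv in uvs.items())]
E
python3 - <<'E'
from h import *
np.set_printoptions(precision=1,suppress=True)
for l,a,b in(("spacer",(246.6,202.2),(256,186)),("handle",(242.9,166.1),(255.3,181.1)),("stand",(246.2,211.6),(256.2,186.5)),("bearing",(279.8,150.9),(333,208.4))):
    print(l,*tri({"side":a,"top":b}))
for n in("side","top"):
    p,d=capture(n);W=cloud(n,d)
    for l in["spacer","stand","pot","pan","bearing","clip"]:
        r=trace(l,n)
        if not r: print(n,l,"none");continue
        m=r[0]["region"]&(d>0);Q=W[m]
        print(n,l,round(r[0]["confidence"],2),np.array(r[0]["box"]),m.sum(),"med",np.median(Q,0),"lo",np.percentile(Q,3,axis=0),"hi",np.percentile(Q,97,axis=0))
        np.save(f"m_{n}_{l}.npy",r[0]["region"])
        if l in("spacer","stand","pan"):
            z=np.percentile(Q[:,2],90) if l=="spacer" else 0
            rect=cv2.minAreaRect(Q[:,:2].astype(np.float32));print("   rect",rect)
        if l=="pot":
            H=Q[Q[:,2]>150];print("  handle pts",len(H)); print(H[np.argsort(-H[:,2])][:40])
    x0,y0,w=(190,140,110) if n=="side" else (216,140,90)
    cv2.imwrite(f"pics/{n}_crop.png",cv2.resize(p[y0:y0+w,x0:x0+w,::-1],None,fx=5,fy=5,interpolation=cv2.INTER_CUBIC))
E
```

```text
spacer [590.9  19.   41.2] [np.float64(3.246728993262464), np.float64(3.246728993262554)]
handle [593.7  22.9 195.6] [np.float64(7.975419941555168), np.float64(7.9754199415551605)]
stand [593.5  17.8  -5.4] [np.float64(2.507771124164226), np.float64(2.5077711241642073)]
bearing [ 522.1 -256.1  -11.4] [np.float64(6.198956499362824), np.float64(6.198956499363078)]
side spacer 0.87 [245.2 199.   78.3  22.6] 1081 med [578.4  34.8  74.4] lo [492.4   2.1  58.7] hi [701.5  53.1  78.2]
   rect ((606.974365234375, -3.9003829956054688), (119.75823211669922, 240.7185821533203), 89.67902374267578)
side stand 0.94 [244.6 215.6  80.5  23.1] 1302 med [591.9  47.7   7.6] lo [486.8  12.5   2.4] hi [701.3  66.1  55. ]
   rect ((595.29345703125, 40.44823455810547), (231.00621032714844, 74.17890167236328), 4.833581924438477)
side pot 0.79 [246.2 185.1  24.6  38.5] 714 med [595.3  35.7 137.8] lo [567.1  -6.   79.2] hi [627.2  53.9 188.6]
  handle pts 112
[[590.   28.3 192.8]
 [595.7  25.7 192.8]
 [573.1  35.4 191.9]
 [582.   29.3 191.3]
 [612.1  23.2 191.1]
 [603.8  25.  190.6]
 [579.1  31.  189.9]
 [579
[... 2127 characters left out ...]
88.1]
 [583.8  29.4 188.1]
 [614.9  14.3 187.9]
 [611.8  14.3 187.9]
 [590.   26.4 187.6]
 [577.6  29.4 187.6]
 [605.6  23.5 187.6]
 [577.6  32.4 187.5]
 [602.6  17.3 187.3]
 [618.1  17.4 187.2]
 [593.2  26.4 186.8]
 [571.6  29.3 186.6]]
top pan 0.59 [175.9 209.6  39.9  41.8] 1414 med [507.9 296.5   4.9] lo [444.6 231.7  -1. ] hi [571.6 360.3  13.6]
   rect ((507.8312072753906, 296.0794372558594), (147.02218627929688, 144.1911163330078), 0.5933374166488647)
top bearing 0.49 [335.6 207.9  20.3  17.1] 278 med [ 512.7 -257.7   23.6] lo [ 484.1 -287.6    4.1] hi [ 543.2 -224.5   29.2]
top clip 0.55 [207.6 153.5   5.1  17.2] 87 med [704.8 196.7   9.9] lo [677.6 185.6   0.8] hi [730.5 207.2  21.1]
```

Run:
```python
from h import *
np.set_printoptions(precision=2,suppress=True)
for n in("side","top"):
    d=np.load(f"{n}0.npy");W=cloud(n,d)
    B=(W[...,0]>550)&(W[...,0]<645)&(W[...,1]>-30)&(W[...,1]<80)
    for lo in(183,180):
        H=W[B&(W[...,2]>lo)&(W[...,2]<200)]
        l=cv2.fitLine(H[:,:2].astype(np.float32),cv2.DIST_HUBER,0,.01,.01).ravel()
        print(n,"handle",len(H),H.mean(0),"ang",np.arctan2(l[1],l[0]),"max z",np.percentile(H[:,2],[50,95]),"x",H[:,0].min(),H[:,0].max())
    H=W[B&(W[...,2]>150)&(W[...,2]<180)];print(" legs",len(H),H.mean(0))
    L=W[B&(W[...,2]>135)&(W[...,2]<147)];print(" lid",len(L),L.mean(0),cv2.minEnclosingCircle(L[:,:2].astype(np.float32)))
    S=(W[...,0]>450)&(W[...,0]<750)&(W[...,1]>-30)&(W[...,1]<80)
    Q=W[S&(W[...,2]>70)&(W[...,2]<82)]
    print(" bar",len(Q),np.median(Q[:,2]),cv2.minAreaRect(Q[:,:2].astype(np.float32)),Q[:,0].min(),Q[:,0].max())
    for x0,x1 in((490,510),(520,550),(640,670),(680,700)):
        q=Q[(Q[:,0]>x0)&(Q[:,0]<x1)];print("   ",x0,q[:,1].min(),q[:,1].max(),np.median(q[:,2]))
    P=W[(W[...,0]>420)&(W[...,0]<590)&(W[...,1]>210)&(W[...,1]<380)&(W[...,2]>7)]
    print(" pan rim",len(P),cv2.minEnclosingCircle(P[:,:2].astype(np.float32)))
```

```text
side handle 68 [595.94  25.38 187.65] ang -0.2738446 max z [187.98 190.79] x 568.6621268579445 623.9157767588133
side handle 74 [595.52  25.59 187.2 ] ang -0.25877625 max z [187.84 190.7 ] x 568.3276416503774 623.9157767588133
 legs 56 [593.18  26.93 166.44]
 lid 326 [597.8   26.56 138.83] ((595.0728149414062, 24.509437561035156), 33.83631896972656)
 bar 895 75.01956859439622 ((597.217529296875, 27.201904296875), (55.231483459472656, 219.90858459472656), 89.56671905517578) 487.4057748308635 707.323669456584
    490 3.171764175996259 54.85402705120805 75.20749505993899
    520 0.008792775500637617 55.36361023315612 75.39970341126855
    640 -0.4749054844371585 51.92821404710833 74.96452407477813
    680 0.34952968143295493 51.904009458740006 74.89533176009058
 pan rim 494 ((506.7806396484375, 296.0530700683594), 75.32256317138672)
top handle 54 [597.6   22.04 188.59] ang -0.3077913 max z [188.67 192.47] x 571.5659405459547 624.8786143065984
top handle 58 [597.62  22.02 188.08] ang -0.30775195 max z [188.29 192.46] x 568.8849167372263 628.5504192779572
 legs 6 [576.77  26.75 172.46]
 lid 241 [597.95  21.7  139.59] ((598.0090942382812, 21.743253707885742), 31.518211364746094)
 bar 675 75.89863615391528 ((598.2122192382812, 24.55434799194336), (49.34261703491211, 217.80711364746094), 89.0353775024414) 489.63628793579005 706.9784637970654
    490 1.6400543706432487 48.483300463764714 76.01045486657392
    520 1.8348208489375821 48.92709843350522 75.97950567638054
    640 -0.6324442586124448 46.854470393862414 76.0419815569187
    680 -0.2773734250887401 47.167843960086955 76.24226319435184
 pan rim 410 ((514.708740234375, 299.7496032714844), 99.80071258544922)
```

View pics/side_crop.png

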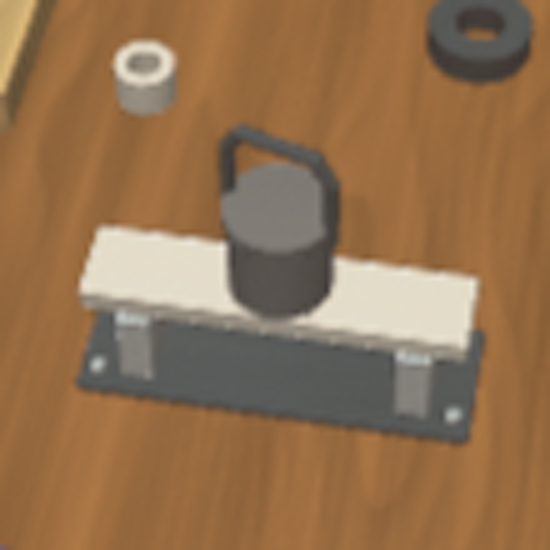

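View pics/top_crop.png

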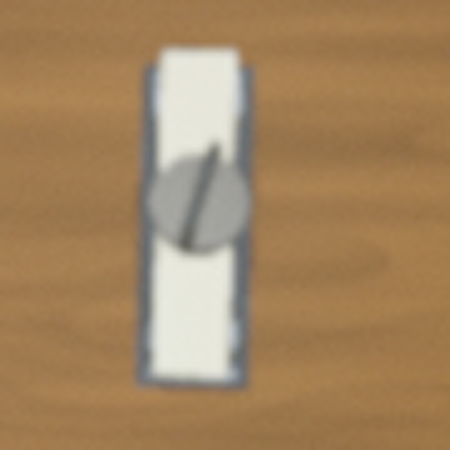

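Run:
```python
from h import *
from scipy.spatial.transform import Rotation as R
s=telemetry.observe();M=R.from_euler("xyz",s["eef_rot"]).as_matrix()
print(np.round(M,4),s["clock"]); y=M[:,1]; a=np.arctan2(y[1],y[0]);print("jaw yaw",a)
for t in(-0.29+np.pi/2,-0.29-np.pi/2,-.014+np.pi/2,-.014-np.pi/2): print(t,"turn",t-a)
print("shift",np.array([597,23.5,0])-s["tcp_pos"], "j1 target",np.arctan2(23.5,597), "correct tilt rv",np.cross(M[:,0],[0,0,-1]))
```

```text
[[-0.      0.3455 -0.9384]
 [-0.     -0.9384 -0.3455]
 [-1.      0.      0.    ]] 1.4
jaw yaw -1.2180143470872689
1.2807963267948965 turn 2.4988106738821654
-1.8607963267948966 turn -0.6427819797076277
1.5567963267948965 turn 2.7748106738821656
-1.5847963267948966 turn -0.3667819797076277
shift [ 363.7789814   656.93382645 -246.71741694] j1 target 0.039343171939756706 correct tilt rv [ 5.69537612e-06 -9.15942553e-06  0.00000000e+00]
```

Run:
```python
from h import *
np.set_printoptions(precision=0,suppress=True)
for n in("side","top"):
    W=cloud(n,np.load(n+"0.npy"))
    for z in(50,150,250):
        Q=W[(W[...,2]>z)&(W[...,0]>330)&(W[...,0]<900)&(W[...,1]<-350)&(W[...,1]>-900)&(W[...,2]<600)]
        if len(Q):print(n,z,len(Q),Q.min(0),Q.max(0),np.percentile(Q,[2,98],axis=0))
```

```text
side 50 4781 [ 469. -735.   50.] [ 730. -482.  206.] [[ 473. -718.   56.]
 [ 722. -489.  202.]]
side 150 3190 [ 469. -735.  150.] [ 730. -482.  206.] [[ 474. -722.  154.]
 [ 723. -490.  202.]]
top 50 7412 [ 471. -733.   50.] [ 858. -350.  209.] [[ 474. -725.   62.]
 [ 725. -493.  204.]]
top 150 6355 [ 471. -733.  150.] [ 732. -487.  209.] [[ 476. -726.  161.]
 [ 725. -497.  204.]]
```

Request:
step_arm:
  deltas:
    - {"dx":20,"dy":36.5,"dz":3,"wz":-0.0357}
    - {"dx":20,"dy":36.5,"dz":3,"wz":-0.0357}
    - {"dx":20,"dy":36.5,"dz":3,"wz":-0.0357}
    - {"dx":20,"dy":36.5,"dz":3,"wz":-0.0357}
    - {"dx":20,"dy":36.5,"dz":3,"wz":-0.0357}
    - {"dx":20,"dy":36.5,"dz":3,"wz":-0.0357}
    - {"dx":20,"dy":36.5,"dz":3,"wz":-0.0357}
    - {"dx":20,"dy":36.5,"dz":3,"wz":-0.0357}
    - {"dx":20,"dy":36.5,"dz":3,"wz":-0.0357}
    - {"dx":20,"dy":36.5,"dz":3,"wz":-0.0357}
    - {"dx":20,"dy":36.5,"dz":3,"wz":-0.0357}
    - {"dx":20,"dy":36.5,"dz":3,"wz":-0.0357}
    - {"dx":20,"dy":36.5,"dz":3,"wz":-0.0357}
    - {"dx":20,"dy":36.5,"dz":3,"wz":-0.0357}
    - {"dx":20,"dy":36.5,"dz":3,"wz":-0.0357}
    - {"dx":20,"dy":36.5,"dz":3,"wz":-0.0357}
    - {"dx":20,"dy":36.5,"dz":3,"wz":-0.0357}
    - {"dx":20,"dy":36.5,"dz":3,"wz":-0.0357}
    - {}
    - {}

```text
$.deltas[0]: bad value
```

Request:
step_arm:
  deltas:
    - {"dx":20,"dy":36.5,"dz":3,"wx":0,"wy":0,"wz":-0.0357,"grip":1}
    - {"dx":20,"dy":36.5,"dz":3,"wx":0,"wy":0,"wz":-0.0357,"grip":1}

```text
clock: 1.65
tcp_pos: [273.3, -559.8, 252.5]
eef_rot: [-1.993, 1.57, 1.428]
contact_force: [0.2, 0.8, 0.5]
grip_width: 88.2
```

Request:
step_arm:
  deltas:
    - {"dx":20,"dy":36.5,"dz":3,"wx":0,"wy":0,"wz":-0.0357,"grip":1}
    - {"dx":20,"dy":36.5,"dz":3,"wx":0,"wy":0,"wz":-0.0357,"grip":1}
    - {"dx":20,"dy":36.5,"dz":3,"wx":0,"wy":0,"wz":-0.0357,"grip":1}
    - {"dx":20,"dy":36.5,"dz":3,"wx":0,"wy":0,"wz":-0.0357,"grip":1}
    - {"dx":20,"dy":36.5,"dz":3,"wx":0,"wy":0,"wz":-0.0357,"grip":1}
    - {"dx":20,"dy":36.5,"dz":3,"wx":0,"wy":0,"wz":-0.0357,"grip":1}
    - {"dx":20,"dy":36.5,"dz":3,"wx":0,"wy":0,"wz":-0.0357,"grip":1}
    - {"dx":20,"dy":36.5,"dz":3,"wx":0,"wy":0,"wz":-0.0357,"grip":1}
    - {"dx":20,"dy":36.5,"dz":3,"wx":0,"wy":0,"wz":-0.0357,"grip":1}
    - {"dx":20,"dy":36.5,"dz":3,"wx":0,"wy":0,"wz":-0.0357,"grip":1}
    - {"dx":20,"dy":36.5,"dz":3,"wx":0,"wy":0,"wz":-0.0357,"grip":1}
    - {"dx":20,"dy":36.5,"dz":3,"wx":0,"wy":0,"wz":-0.0357,"grip":1}
    - {"dx":20,"dy":36.5,"dz":3,"wx":0,"wy":0,"wz":-0.0357,"grip":1}
    - {"dx":20,"dy":36.5,"dz":3,"wx":0,"wy":0,"wz":-0.0357,"grip":1}
    - {"dx":20,"dy":36.5,"dz":3,"wx":0,"wy":0,"wz":-0.0357,"grip":1}
    - {"dx":20,"dy":36.5,"dz":3,"wx":0,"wy":0,"wz":-0.0357,"grip":1}
    - {"dx":0,"dy":0,"dz":0,"wx":0,"wy":0,"wz":0,"grip":0.6}

```text
clock: 3.78
tcp_pos: [594.2, 25.9, 300.8]
eef_rot: [-2.098, 1.57, 0.757]
contact_force: [0.6, 0.0, 0.4]
grip_width: 80.4
```

```bash
cat >> h.py <<'E'
from scipy.spatial.transform import Rotation as R
def st():
    s=telemetry.observe();M=R.from_euler("xyz",s["eef_rot"]).as_matrix()
    print("clk",round(s["clock"],2),"tcp",np.round(s["tcp_pos"],1),"jaw",round(np.arctan2(M[1,1],M[0,1]),4),"tilt",np.round(M[:2,0],4),"F",np.round(s["contact_force"],1),"Mo",np.round(s["moment"],2),"w",round(s["grip_width"],1),"j",np.round(s["joints"],2))
E
python3 - <<'E'
from h import *
st()
p,d=capture("side");cv2.imwrite("pics/s1.png",cv2.resize(p[80:260,170:370,::-1],None,fx=3,fy=3,interpolation=cv2.INTER_CUBIC))
E
```

```text
clk 3.77 tcp [594.2  25.9 300.8] jaw -1.8572 tilt [0.0006 0.0005] F [0.6 0.  0.4] Mo [ 0.05 -0.    0.  ] w 80.4 j [0.   0.08 1.71 0.   1.34 1.86]
```

View pics/s1.png

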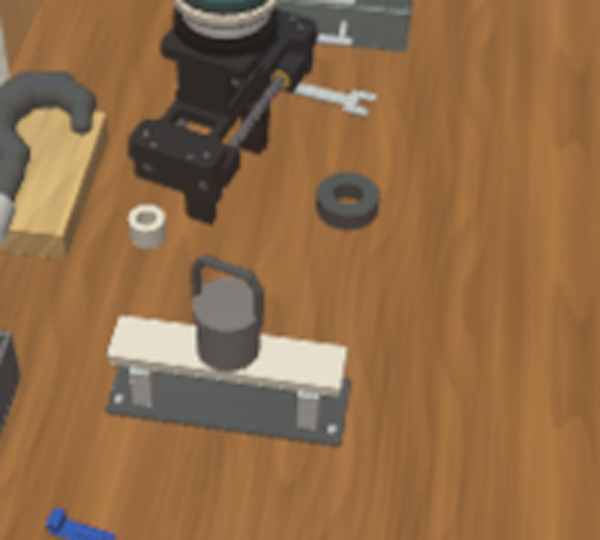

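The gripper is above the pot, with its jaws across the handle. I'll descend around the handle bar.

Request:
step_arm:
  deltas:
    - {"dx":3,"dy":0,"dz":-15,"wx":0,"wy":0,"wz":0,"grip":0.6}
    - {"dx":0,"dy":0,"dz":-15,"wx":0,"wy":0,"wz":0,"grip":0.6}
    - {"dx":0,"dy":0,"dz":-15,"wx":0,"wy":0,"wz":0,"grip":0.6}
    - {"dx":0,"dy":0,"dz":-15,"wx":0,"wy":0,"wz":0,"grip":0.6}
    - {"dx":0,"dy":0,"dz":-15,"wx":0,"wy":0,"wz":0,"grip":0.6}
    - {"dx":0,"dy":0,"dz":-15,"wx":0,"wy":0,"wz":0,"grip":0.6}
    - {"dx":0,"dy":0,"dz":-15,"wx":0,"wy":0,"wz":0,"grip":0.6}
    - {"dx":0,"dy":0,"dz":-12,"wx":0,"wy":0,"wz":0,"grip":0.6}
    - {"dx":0,"dy":0,"dz":-8,"wx":0,"wy":0,"wz":0,"grip":0.6}
    - {"dx":0,"dy":0,"dz":0,"wx":0,"wy":0,"wz":0,"grip":0.6}
    - {"dx":0,"dy":0,"dz":0,"wx":0,"wy":0,"wz":0,"grip":0.6}

```text
clock: 5.2
tcp_pos: [596.7, 23.6, 176.3]
eef_rot: [-2.828, 1.57, 0.024]
contact_force: [-0.1, 0.9, -0.1]
grip_width: 52.6
```

Run:
```python
from h import *
st()
p,d=capture("side");cv2.imwrite("pics/s2.png",cv2.resize(p[110:240,180:320,::-1],None,fx=4,fy=4,interpolation=cv2.INTER_CUBIC))
W=cloud("side",d)
m=trace("pot","side");print([(x["confidence"],x["box"]) for x in m])
print([(x["point"],x["confidence"]) for x in pinpoint("pot_handle","side")])
```

```text
clk 5.2 tcp [596.7  23.6 176.3] jaw -1.8605 tilt [0.001 0.   ] F [-0.1  0.9 -0.1] Mo [ 0.05 -0.03 -0.02] w 52.6 j [-0.    0.17  1.85  0.    1.12  1.86]
[(0.72, [245.8, 185.9, 23.1, 32.4])]
[([246.3, 168.5], 0.57)]
```

View pics/s2.png

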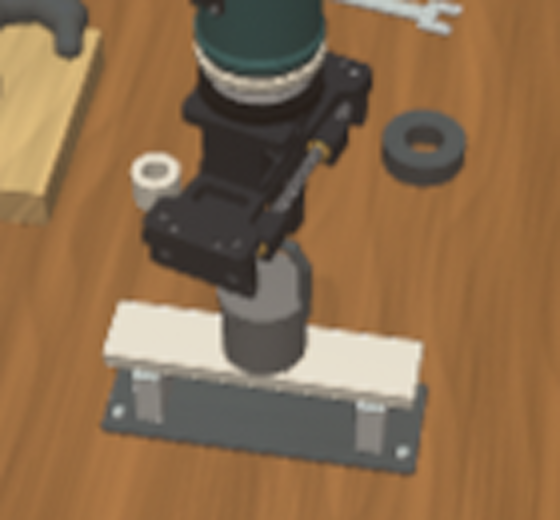

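The fingers straddle the handle and there is no contact. I'll close on it.

Request:
step_arm:
  deltas:
    - {"dx":0,"dy":0,"dz":-1,"wx":0,"wy":0,"wz":0,"grip":0.3}
    - {"dx":0,"dy":0,"dz":0,"wx":0,"wy":0,"wz":0,"grip":0.2}
    - {"dx":0,"dy":0,"dz":0,"wx":0,"wy":0,"wz":0,"grip":0.1}
    - {"dx":0,"dy":0,"dz":0,"wx":0,"wy":0,"wz":0,"grip":0}
    - {"dx":0,"dy":0,"dz":0,"wx":0,"wy":0,"wz":0,"grip":0}
    - {"dx":0,"dy":0,"dz":0,"wx":0,"wy":0,"wz":0,"grip":0}
    - {"dx":0,"dy":0,"dz":0,"wx":0,"wy":0,"wz":0,"grip":0}
    - {"dx":0,"dy":0,"dz":0,"wx":0,"wy":0,"wz":0,"grip":0}

```text
clock: 6.35
tcp_pos: [596.2, 23.5, 174.7]
eef_rot: [1.672, 1.571, -1.759]
contact_force: [-0.6, -1.1, 0.3]
grip_width: 7.2
```

Run:
```python
from h import *
st()
```

```text
clk 6.35 tcp [596.2  23.5 174.7] jaw -1.8606 tilt [-0.     -0.0002] F [-0.6 -1.1  0.3] Mo [-0.14  0.04 -0.01] w 7.2 j [-0.    0.17  1.85 -0.    1.12  1.86]
```

Request:
step_arm:
  deltas:
    - {"dx":0,"dy":0,"dz":0,"wx":0,"wy":0,"wz":0,"grip":0}
    - {"dx":0,"dy":0,"dz":0,"wx":0,"wy":0,"wz":0,"grip":0}
    - {"dx":0,"dy":0,"dz":3,"wx":0,"wy":0,"wz":0,"grip":0}
    - {"dx":0,"dy":0,"dz":3,"wx":0,"wy":0,"wz":0,"grip":0}
    - {"dx":0,"dy":0,"dz":4,"wx":0,"wy":0,"wz":0,"grip":0}
    - {"dx":0,"dy":0,"dz":0,"wx":0,"wy":0,"wz":0,"grip":0}

```text
clock: 7.1
tcp_pos: [596.5, 23.6, 185.1]
eef_rot: [-2.729, 1.57, 0.122]
contact_force: [0.8, -0.6, -3.2]
grip_width: 7.1
```

Run:
```python
from h import *
st()
p,d=capture("side");cv2.imwrite("pics/s3.png",cv2.resize(p[110:240,180:320,::-1],None,fx=4,fy=4,interpolation=cv2.INTER_CUBIC));st()
```

```text
clk 7.1 tcp [596.5  23.6 185.1] jaw -1.8606 tilt [0.0008 0.0001] F [ 0.8 -0.6 -3.2] Mo [ 0.06  0.03 -0.01] w 7.1 j [-0.    0.16  1.84  0.    1.14  1.86]
clk 7.15 tcp [596.4  23.6 184.9] jaw -1.8606 tilt [0.0004 0.0001] F [-0.6  0.6 -2.6] Mo [ 0.03  0.02 -0.01] w 7.2 j [-0.    0.16  1.84  0.    1.14  1.86]
```

View pics/s3.png

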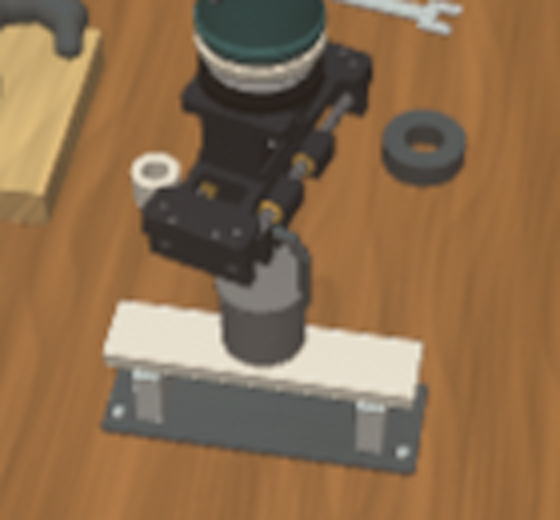

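The pot is lifted upright with a load of about 3 N, and the bar hasn't moved. I'll raise it further and carry it to the pan.

Request:
step_arm:
  deltas:
    - {"dx":0,"dy":0,"dz":8,"wx":0,"wy":0,"wz":0,"grip":0}
    - {"dx":0,"dy":0,"dz":12,"wx":0,"wy":0,"wz":0,"grip":0}
    - {"dx":0,"dy":0,"dz":12,"wx":0,"wy":0,"wz":0,"grip":0}
    - {"dx":0,"dy":0,"dz":8,"wx":0,"wy":0,"wz":0,"grip":0}
    - {"dx":-2,"dy":6,"dz":0,"wx":0,"wy":0,"wz":0,"grip":0}
    - {"dx":-4,"dy":12,"dz":0,"wx":0,"wy":0,"wz":0,"grip":0}
    - {"dx":-7,"dy":20,"dz":0,"wx":0,"wy":0,"wz":0,"grip":0}
    - {"dx":-9,"dy":27,"dz":0,"wx":0,"wy":0,"wz":0,"grip":0}
    - {"dx":-9,"dy":27,"dz":0,"wx":0,"wy":0,"wz":0,"grip":0}
    - {"dx":-9,"dy":27,"dz":0,"wx":0,"wy":0,"wz":0,"grip":0}
    - {"dx":-9,"dy":27,"dz":0,"wx":0,"wy":0,"wz":0,"grip":0}
    - {"dx":-9,"dy":27,"dz":0,"wx":0,"wy":0,"wz":0,"grip":0}
    - {"dx":-9,"dy":27,"dz":0,"wx":0,"wy":0,"wz":0,"grip":0}
    - {"dx":-9,"dy":27,"dz":0,"wx":0,"wy":0,"wz":0,"grip":0}
    - {"dx":-7,"dy":22,"dz":0,"wx":0,"wy":0,"wz":0,"grip":0}
    - {"dx":-4.5,"dy":14,"dz":0,"wx":0,"wy":0,"wz":0,"grip":0}
    - {"dx":-2.5,"dy":9.5,"dz":0,"wx":0,"wy":0,"wz":0,"grip":0}
    - {"dx":0,"dy":0,"dz":0,"wx":0,"wy":0,"wz":0,"grip":0}
    - {"dx":0,"dy":0,"dz":0,"wx":0,"wy":0,"wz":0,"grip":0}

```text
clock: 9.52
tcp_pos: [506.4, 295.6, 224.6]
eef_rot: [1.839, 1.57, -1.592]
contact_force: [-0.3, -0.5, -2.9]
grip_width: 6.9
```

Run:
```python
from h import *
st()
p,d=capture("side");cv2.imwrite("pics/s4.png",cv2.resize(p[150:350,170:370,::-1],None,fx=3,fy=3,interpolation=cv2.INTER_CUBIC))
```

```text
clk 9.53 tcp [506.4 295.6 224.6] jaw -1.861 tilt [-0.     -0.0004] F [-0.3 -0.5 -2.9] Mo [ 0.04  0.02 -0.02] w 6.9 j [ 0.49  0.11  1.82 -0.    1.21  2.35]
```

View pics/s4.png

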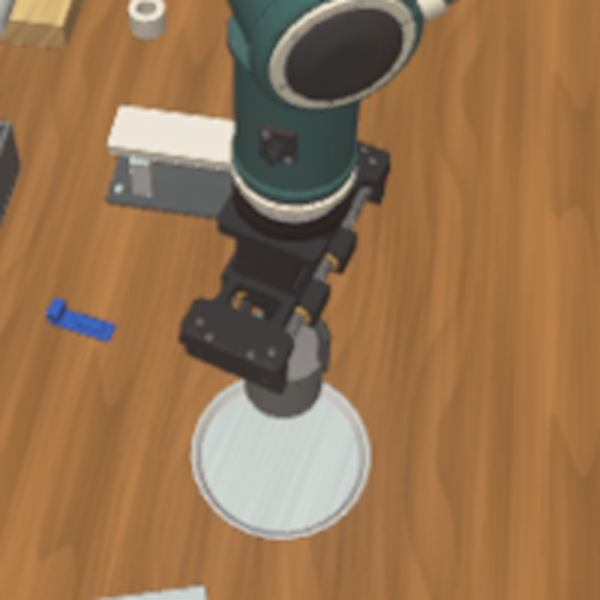

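The pot hangs upright over the pan. I'll descend to about 2 mm above the floor.

Request:
step_arm:
  deltas:
    - {"dx":0,"dy":0,"dz":-6,"wx":0,"wy":0,"wz":0,"grip":0}
    - {"dx":0,"dy":0,"dz":-12,"wx":0,"wy":0,"wz":0,"grip":0}
    - {"dx":0,"dy":0,"dz":-16,"wx":0,"wy":0,"wz":0,"grip":0}
    - {"dx":0,"dy":0,"dz":-16,"wx":0,"wy":0,"wz":0,"grip":0}
    - {"dx":0,"dy":0,"dz":-16,"wx":0,"wy":0,"wz":0,"grip":0}
    - {"dx":0,"dy":0,"dz":-16,"wx":0,"wy":0,"wz":0,"grip":0}
    - {"dx":0,"dy":0,"dz":-14,"wx":0,"wy":0,"wz":0,"grip":0}
    - {"dx":0,"dy":0,"dz":-10,"wx":0,"wy":0,"wz":0,"grip":0}
    - {"dx":0,"dy":0,"dz":-6,"wx":0,"wy":0,"wz":0,"grip":0}
    - {"dx":0,"dy":0,"dz":-4,"wx":0,"wy":0,"wz":0,"grip":0}
    - {"dx":0,"dy":0,"dz":-2,"wx":0,"wy":0,"wz":0,"grip":0}
    - {"dx":0,"dy":0,"dz":-2,"wx":0,"wy":0,"wz":0,"grip":0}
    - {"dx":0,"dy":0,"dz":0,"wx":0,"wy":0,"wz":0,"grip":0}
    - {"dx":0,"dy":0,"dz":0,"wx":0,"wy":0,"wz":0,"grip":0}

```text
clock: 11.32
tcp_pos: [506.4, 296.2, 104.9]
eef_rot: [-2.302, 1.57, 0.549]
contact_force: [-0.2, -1.1, -3.1]
grip_width: 7.4
```

Request:
step_arm:
  deltas:
    - {"dx":0,"dy":0,"dz":-0.5,"wx":0,"wy":0,"wz":0,"grip":0}
    - {"dx":0,"dy":0,"dz":-0.5,"wx":0,"wy":0,"wz":0,"grip":0}
    - {"dx":0,"dy":0,"dz":0,"wx":0,"wy":0,"wz":0,"grip":0}

```text
clock: 11.7
tcp_pos: [506.2, 296.0, 103.7]
eef_rot: [0.649, 1.571, -2.782]
contact_force: [-0.1, -0.5, -3.0]
grip_width: 7.3
```

Request:
step_arm:
  deltas:
    - {"dx":0,"dy":0,"dz":-0.5,"wx":0,"wy":0,"wz":0,"grip":0}
    - {"dx":0,"dy":0,"dz":0,"wx":0,"wy":0,"wz":0,"grip":0}

```text
clock: 11.95
tcp_pos: [506.2, 296.0, 103.1]
eef_rot: [0.92, 1.571, -2.512]
contact_force: [-0.9, 0.1, -2.9]
grip_width: 7.2
```

Request:
step_arm:
  deltas:
    - {"dx":0,"dy":0,"dz":-0.5,"wx":0,"wy":0,"wz":0,"grip":0}
    - {"dx":0,"dy":0,"dz":0,"wx":0,"wy":0,"wz":0,"grip":0}

```text
clock: 12.2
tcp_pos: [506.3, 296.1, 102.8]
eef_rot: [-2.71, 1.571, 0.141]
contact_force: [-0.1, -0.0, -2.3]
grip_width: 7.1
```

Run:
```python
from h import *
st()
p,d=capture("side");cv2.imwrite("pics/s5.png",cv2.resize(p[230:350,190:330,::-1],None,fx=4,fy=4,interpolation=cv2.INTER_CUBIC))
```

```text
clk 12.2 tcp [506.3 296.1 102.8] jaw -1.8605 tilt [0.0002 0.    ] F [-0.1 -0.  -2.3] Mo [-0.08  0.01  0.03] w 7.1 j [ 0.49  0.23  1.93 -0.    0.98  2.35]
```

View pics/s5.png

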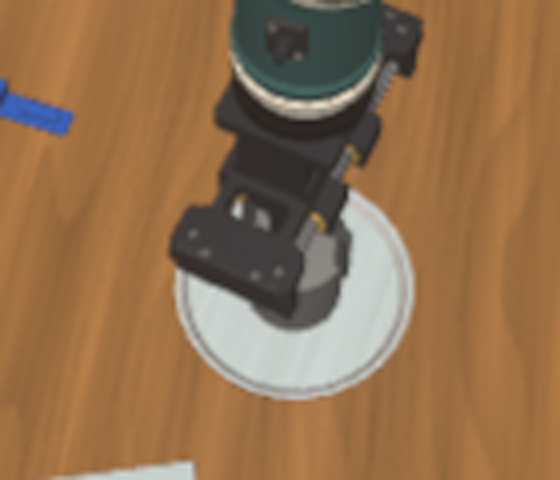

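The pot is centred in the pan and close to the floor. I'll continue in small steps until the force shows contact.

Request:
step_arm:
  deltas:
    - {"dx":0,"dy":0,"dz":-0.4,"wx":0,"wy":0,"wz":0,"grip":0}
    - {"dx":0,"dy":0,"dz":0,"wx":0,"wy":0,"wz":0,"grip":0}

```text
clock: 12.5
tcp_pos: [506.5, 296.2, 102.8]
eef_rot: [-2.451, 1.57, 0.401]
contact_force: [-0.9, -0.5, 0.7]
grip_width: 7.4
```

Request:
step_arm:
  deltas:
    - {"dx":0,"dy":0,"dz":-0.4,"wx":0,"wy":0,"wz":0,"grip":0}
    - {"dx":0,"dy":0,"dz":0,"wx":0,"wy":0,"wz":0,"grip":0}

```text
clock: 12.75
tcp_pos: [506.7, 296.3, 102.8]
eef_rot: [-2.437, 1.57, 0.415]
contact_force: [-0.4, -1.8, 4.8]
grip_width: 6.8
```

The pot is on the floor: the force changed sign and z stopped at 102.8. I'll ease off slightly and open.

Request:
step_arm:
  deltas:
    - {"dx":0,"dy":0,"dz":0.5,"wx":0,"wy":0,"wz":0,"grip":0}
    - {"dx":0,"dy":0,"dz":0,"wx":0,"wy":0,"wz":0,"grip":0.15}
    - {"dx":0,"dy":0,"dz":0,"wx":0,"wy":0,"wz":0,"grip":0.3}
    - {"dx":0,"dy":0,"dz":0,"wx":0,"wy":0,"wz":0,"grip":0.5}
    - {"dx":0,"dy":0,"dz":0,"wx":0,"wy":0,"wz":0,"grip":0.5}
    - {"dx":0,"dy":0,"dz":0,"wx":0,"wy":0,"wz":0,"grip":0.5}
    - {"dx":0,"dy":0,"dz":0,"wx":0,"wy":0,"wz":0,"grip":0.5}

```text
clock: 13.62
tcp_pos: [506.2, 296.1, 102.4]
eef_rot: [-2.465, 1.571, 0.387]
contact_force: [-0.2, 0.4, -0.3]
grip_width: 44.2
```

Request:
step_arm:
  deltas:
    - {"dx":0,"dy":0,"dz":6,"wx":0,"wy":0,"wz":0,"grip":0.5}
    - {"dx":0,"dy":0,"dz":12,"wx":0,"wy":0,"wz":0,"grip":0.5}
    - {"dx":0,"dy":0,"dz":16,"wx":0,"wy":0,"wz":0,"grip":0.5}
    - {"dx":0,"dy":0,"dz":16,"wx":0,"wy":0,"wz":0,"grip":0.5}
    - {"dx":0,"dy":0,"dz":20,"wx":0,"wy":0,"wz":0,"grip":0.5}
    - {"dx":0,"dy":0,"dz":20,"wx":0,"wy":0,"wz":0,"grip":0.5}
    - {"dx":0,"dy":0,"dz":20,"wx":0,"wy":0,"wz":0,"grip":0.5}

```text
clock: 14.5
tcp_pos: [506.4, 296.1, 214.2]
eef_rot: [-2.392, 1.57, 0.46]
contact_force: [0.5, 1.1, 0.5]
grip_width: 44.0
```

Run:
```python
from h import *
np.set_printoptions(precision=1,suppress=True)
st()
for n in("side","top"):
    p,d=capture(n);cv2.imwrite(f"pics/{n}6.png",cv2.resize(p[140:350,140:340,::-1],None,fx=2.8,fy=2.8,interpolation=cv2.INTER_CUBIC))
    np.save(n+"6.npy",d);W=cloud(n,d)
    Q=W[(W[...,0]>460)&(W[...,0]<550)&(W[...,1]>250)&(W[...,1]<350)&(W[...,2]>55)&(W[...,2]<80)]
    if len(Q):print(n,"lid",len(Q),np.median(Q,0))
    Q=W[(W[...,0]>450)&(W[...,0]<750)&(W[...,1]>-30)&(W[...,1]<80)&(W[...,2]>70)&(W[...,2]<82)]
    if len(Q): print(n,len(Q),Q.mean(0),np.median(Q[:,2]),cv2.minAreaRect(Q[:,:2].astype(np.float32)))
```

```text
clk 14.5 tcp [506.4 296.1 214.2] jaw -1.8606 tilt [0. 0.] F [0.5 1.1 0.5] Mo [ 0.1  0.  -0. ] w 44.0 j [ 0.5  0.1  1.8 -0.   1.2  2.4]
side lid 440 [507.6 305.   66.9]
side 593 [648.4  28.   74.8] 74.89668571415325 ((649.0096435546875, 26.405269622802734), (117.70965576171875, 54.219078063964844), 0.7667888402938843)
top lid 30 [511.  316.8  67.7]
top 935 [597.6  24.6  75.7] 75.66448266354519 ((598.460205078125, 24.806093215942383), (50.025978088378906, 218.3376922607422), 88.93966674804688)
```

View pics/side6.png

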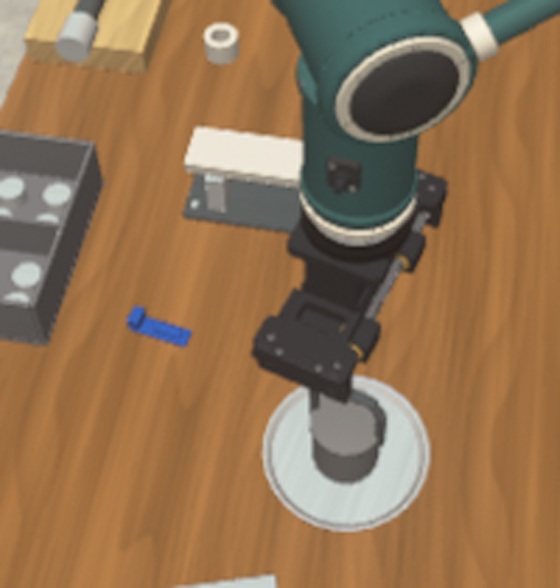

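View pics/top6.png

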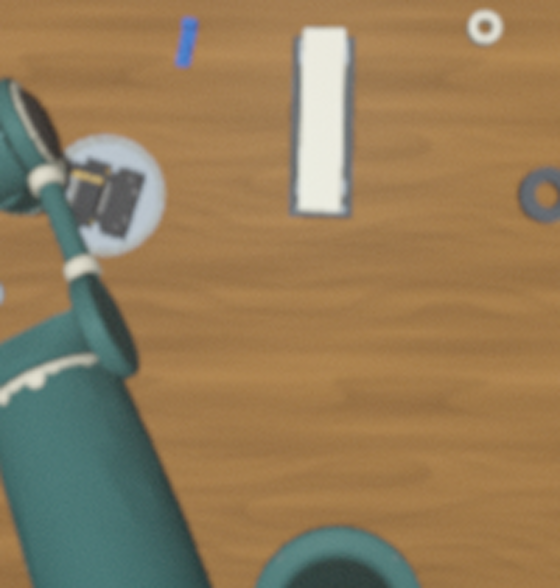

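The pot stands upright in the pan, seen at (345,435) in the side crop, and the bar is fully visible. I'll move over the bar with the jaws open.

Request:
step_arm:
  deltas:
    - {"dx":3,"dy":-9,"dz":0,"wx":0,"wy":0,"wz":0.02,"grip":0.5}
    - {"dx":6,"dy":-18,"dz":0,"wx":0,"wy":0,"wz":0.03,"grip":0.5}
    - {"dx":10,"dy":-30,"dz":0,"wx":0,"wy":0,"wz":0.03,"grip":0.7}
    - {"dx":10,"dy":-30,"dz":0,"wx":0,"wy":0,"wz":0.03,"grip":1}
    - {"dx":10,"dy":-30,"dz":0,"wx":0,"wy":0,"wz":0.03,"grip":1}
    - {"dx":10,"dy":-30,"dz":0,"wx":0,"wy":0,"wz":0.03,"grip":1}
    - {"dx":10,"dy":-30,"dz":0,"wx":0,"wy":0,"wz":0.03,"grip":1}
    - {"dx":10,"dy":-30,"dz":0,"wx":0,"wy":0,"wz":0.03,"grip":1}
    - {"dx":10,"dy":-30,"dz":0,"wx":0,"wy":0,"wz":0.03,"grip":1}
    - {"dx":8,"dy":-22,"dz":0,"wx":0,"wy":0,"wz":0.014,"grip":1}
    - {"dx":4.6,"dy":-12,"dz":0,"wx":0,"wy":0,"wz":0,"grip":1}
    - {"dx":0,"dy":0,"dz":0,"wx":0,"wy":0,"wz":0,"grip":1}
    - {"dx":0,"dy":0,"dz":0,"wx":0,"wy":0,"wz":0,"grip":1}

```text
clock: 16.23
tcp_pos: [597.4, 25.6, 212.0]
eef_rot: [-0.378, 1.57, 2.748]
contact_force: [0.1, -0.9, 1.0]
grip_width: 88.3
```

Run:
```python
from h import *
np.set_printoptions(precision=1,suppress=True)
st()
n="side"
p,d=capture(n);cv2.imwrite(f"pics/{n}7.png",cv2.resize(p[90:350,150:350,::-1],None,fx=2.3,fy=2.3,interpolation=cv2.INTER_CUBIC))
W=cloud(n,d)
Q=W[(W[...,0]>450)&(W[...,0]<750)&(W[...,1]>-30)&(W[...,1]<80)&(W[...,2]>70)&(W[...,2]<82)]
print(n,len(Q),Q.mean(0),cv2.minAreaRect(Q[:,:2].astype(np.float32)))
Q=W[(W[...,0]>440)&(W[...,0]<570)&(W[...,1]>220)&(W[...,1]<370)]
L=Q[(Q[:,2]>62)&(Q[:,2]<76)];H=Q[Q[:,2]>105];print("lid",L.mean(0),cv2.minEnclosingCircle(L[:,:2].astype(np.float32)),"handle",H.mean(0),Q[:,2].max())
```

```text
clk 16.23 tcp [597.4  25.6 212. ] jaw -1.5863 tilt [-0.  0.] F [ 0.1 -0.9  1. ] Mo [0. 0. 0.] w 88.3 j [0.  0.1 1.8 0.  1.2 1.6]
side 1137 [595.4  28.8  74.9] ((596.96240234375, 27.49137306213379), (54.049442291259766, 220.0301513671875), 89.75326538085938)
lid [508.6 302.   67.1] ((506.11090087890625, 296.9688720703125), 34.514747619628906) handle [506.1 297.8 115.2] 121.56808784902307
```

View pics/side7.png

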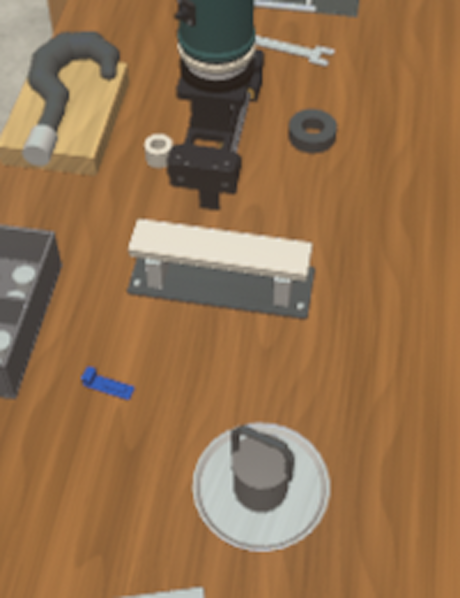

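The pot stands upright in the middle of the pan, at (262,480) in the crop. The gripper is over mid-bar with the jaws open, and the fingers will straddle the 50 mm width. I'll descend.

Request:
step_arm:
  deltas:
    - {"dx":0,"dy":0,"dz":-10,"wx":0,"wy":0,"wz":0,"grip":1}
    - {"dx":0,"dy":0,"dz":-20,"wx":0,"wy":0,"wz":0,"grip":1}
    - {"dx":0,"dy":0,"dz":-20,"wx":0,"wy":0,"wz":0,"grip":1}
    - {"dx":0,"dy":0,"dz":-20,"wx":0,"wy":0,"wz":0,"grip":1}
    - {"dx":0,"dy":0,"dz":-20,"wx":0,"wy":0,"wz":0,"grip":1}
    - {"dx":0,"dy":0,"dz":-10,"wx":0,"wy":0,"wz":0,"grip":1}
    - {"dx":0,"dy":0,"dz":-10,"wx":0,"wy":0,"wz":0,"grip":1}
    - {"dx":0,"dy":0,"dz":-10,"wx":0,"wy":0,"wz":0,"grip":1}
    - {"dx":0,"dy":0,"dz":-10,"wx":0,"wy":0,"wz":0,"grip":1}
    - {"dx":0,"dy":0,"dz":-10,"wx":0,"wy":0,"wz":0,"grip":1}
    - {"dx":0,"dy":0,"dz":-10,"wx":0,"wy":0,"wz":0,"grip":1}
    - {"dx":0,"dy":0,"dz":-5,"wx":0,"wy":0,"wz":0,"grip":1}
    - {"dx":0,"dy":0,"dz":0,"wx":0,"wy":0,"wz":0,"grip":1}
    - {"dx":0,"dy":0,"dz":0,"wx":0,"wy":0,"wz":0,"grip":1}

```text
clock: 18.02
tcp_pos: [598.1, 25.1, 57.7]
eef_rot: [-3.067, 1.57, 0.059]
contact_force: [0.5, 0.2, 0.4]
grip_width: 88.2
```

Run:
```python
from h import *
st()
p,d=capture("side");cv2.imwrite("pics/s8.png",cv2.resize(p[110:240,180:320,::-1],None,fx=4,fy=4,interpolation=cv2.INTER_CUBIC))
```

```text
clk 18.02 tcp [598.1  25.1  57.7] jaw -1.5866 tilt [0.0006 0.    ] F [0.5 0.2 0.4] Mo [ 0.01 -0.04 -0.02] w 88.2 j [0.   0.3  1.93 0.   0.91 1.59]
```

View pics/s8.png

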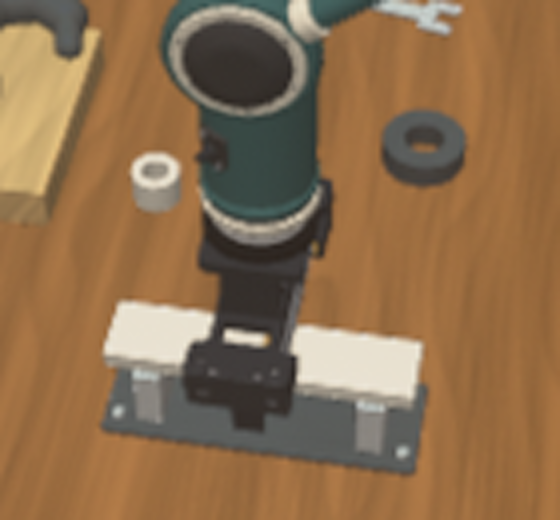

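The fingers straddle the bar at mid-length. I'll close and then lift a little.

Request:
step_arm:
  deltas:
    - {"dx":0,"dy":0,"dz":0,"wx":0,"wy":0,"wz":0,"grip":0.7}
    - {"dx":0,"dy":0,"dz":0,"wx":0,"wy":0,"wz":0,"grip":0.6}
    - {"dx":0,"dy":0,"dz":0,"wx":0,"wy":0,"wz":0,"grip":0.5}
    - {"dx":0,"dy":0,"dz":0,"wx":0,"wy":0,"wz":0,"grip":0.3}
    - {"dx":0,"dy":0,"dz":0,"wx":0,"wy":0,"wz":0,"grip":0}
    - {"dx":0,"dy":0,"dz":0,"wx":0,"wy":0,"wz":0,"grip":0}
    - {"dx":0,"dy":0,"dz":0,"wx":0,"wy":0,"wz":0,"grip":0}
    - {"dx":0,"dy":0,"dz":0,"wx":0,"wy":0,"wz":0,"grip":0}

```text
clock: 19.08
tcp_pos: [597.9, 25.0, 57.5]
eef_rot: [2.048, 1.571, -1.11]
contact_force: [-0.9, -1.3, -0.4]
grip_width: 49.7
```

Request:
step_arm:
  deltas:
    - {"dx":0,"dy":0,"dz":1,"wx":0,"wy":0,"wz":0,"grip":0}
    - {"dx":0,"dy":0,"dz":2,"wx":0,"wy":0,"wz":0,"grip":0}
    - {"dx":0,"dy":0,"dz":3,"wx":0,"wy":0,"wz":0,"grip":0}
    - {"dx":0,"dy":0,"dz":4,"wx":0,"wy":0,"wz":0,"grip":0}
    - {"dx":0,"dy":0,"dz":0,"wx":0,"wy":0,"wz":0,"grip":0}
    - {"dx":0,"dy":0,"dz":0,"wx":0,"wy":0,"wz":0,"grip":0}

```text
clock: 19.82
tcp_pos: [597.9, 25.1, 67.5]
eef_rot: [-2.796, 1.571, 0.33]
contact_force: [0.1, 0.0, -5.3]
grip_width: 49.7
```

Run:
```python
from h import *
st()
p,d=capture("side");cv2.imwrite("pics/s9.png",cv2.resize(p[110:240,180:320,::-1],None,fx=4,fy=4,interpolation=cv2.INTER_CUBIC))
W=cloud("side",d)
for a,b in((490,520),(520,550),(650,680),(680,705)):
    Q=W[(W[...,0]>a)&(W[...,0]<b)&(W[...,1]>8)&(W[...,1]<42)&(W[...,2]>76)&(W[...,2]<110)];print(a,len(Q),np.median(Q[:,2]))
```

```text
clk 19.82 tcp [597.9  25.1  67.5] jaw -1.5866 tilt [0.0001 0.    ] F [ 0.1  0.  -5.3] Mo [ 0.05  0.06 -0.04] w 49.7 j [0.   0.29 1.93 0.   0.92 1.59]
490 105 85.47166682103204
520 100 85.02208275540778
650 102 85.28159271988756
680 85 84.83304262884167
```

View pics/s9.png

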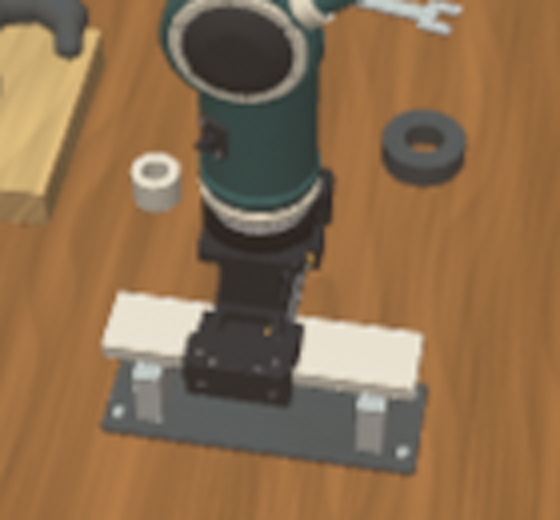

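The bar is lifted 10 mm and level, with a load of 5.3 N. I'll raise it another 90 mm straight up.

Request:
step_arm:
  deltas:
    - {"dx":0,"dy":0,"dz":3,"wx":0,"wy":0,"wz":0,"grip":0}
    - {"dx":0,"dy":0,"dz":6,"wx":0,"wy":0,"wz":0,"grip":0}
    - {"dx":0,"dy":0,"dz":9,"wx":0,"wy":0,"wz":0,"grip":0}
    - {"dx":0,"dy":0,"dz":10,"wx":0,"wy":0,"wz":0,"grip":0}
    - {"dx":0,"dy":0,"dz":10,"wx":0,"wy":0,"wz":0,"grip":0}
    - {"dx":0,"dy":0,"dz":10,"wx":0,"wy":0,"wz":0,"grip":0}
    - {"dx":0,"dy":0,"dz":10,"wx":0,"wy":0,"wz":0,"grip":0}
    - {"dx":0,"dy":0,"dz":10,"wx":0,"wy":0,"wz":0,"grip":0}
    - {"dx":0,"dy":0,"dz":9,"wx":0,"wy":0,"wz":0,"grip":0}
    - {"dx":0,"dy":0,"dz":7,"wx":0,"wy":0,"wz":0,"grip":0}
    - {"dx":0,"dy":0,"dz":4,"wx":0,"wy":0,"wz":0,"grip":0}
    - {"dx":0,"dy":0,"dz":2,"wx":0,"wy":0,"wz":0,"grip":0}
    - {"dx":0,"dy":0,"dz":0,"wx":0,"wy":0,"wz":0,"grip":0}
    - {"dx":0,"dy":0,"dz":0,"wx":0,"wy":0,"wz":0,"grip":0}
    - {"dx":0,"dy":0,"dz":0,"wx":0,"wy":0,"wz":0,"grip":0}
    - {"dx":0,"dy":0,"dz":0,"wx":0,"wy":0,"wz":0,"grip":0}

```text
clock: 21.88
tcp_pos: [597.7, 25.0, 157.2]
eef_rot: [0.116, 1.57, -3.042]
contact_force: [-0.7, 0.6, -5.6]
grip_width: 49.6
```

Run:
```python
from h import *
st()
p,d=capture("side");cv2.imwrite("pics/s10.png",cv2.resize(p[90:350,150:350,::-1],None,fx=2.3,fy=2.3,interpolation=cv2.INTER_CUBIC))
d2=capture("top")[1]
for n,dd in(("side",d),("top",d2)):
  W=cloud(n,dd)
  for a,b in((490,520),(520,550),(650,680),(680,705)):
    Q=W[(W[...,0]>a)&(W[...,0]<b)&(W[...,1]>8)&(W[...,1]<42)&(W[...,2]>150)&(W[...,2]<200)];print(n,a,len(Q),len(Q) and np.median(Q[:,2]))
W=cloud("side",d);Q=W[(W[...,0]>440)&(W[...,0]<570)&(W[...,1]>220)&(W[...,1]<370)]
L=Q[(Q[:,2]>62)&(Q[:,2]<76)];H=Q[Q[:,2]>105];print("lid",L.mean(0),"handle",H.mean(0));st()
```

```text
clk 21.88 tcp [597.7  25.  157.2] jaw -1.5866 tilt [-0.0004 -0.    ] F [-0.7  0.6 -5.6] Mo [ 0.09 -0.03  0.03] w 49.6 j [ 0.    0.19  1.86 -0.    1.09  1.59]
side 490 106 174.78399320085526
side 520 111 174.7848247135123
side 650 106 174.8668251472521
side 680 88 175.0418526490301
top 490 98 175.54497396554154
top 520 107 176.04420549017982
top 650 0 0
top 680 0 0
lid [508.853506   301.83129964  67.16378403] handle [506.07876093 297.58372544 114.96500495]
clk 21.98 tcp [597.8  25.1 157.3] jaw -1.5867 tilt [-0.0002  0.    ] F [ 0.3 -0.6 -4.9] Mo [ 0.02 -0.02  0.03] w 49.3 j [0.   0.19 1.86 0.   1.09 1.59]
```

View pics/s10.png

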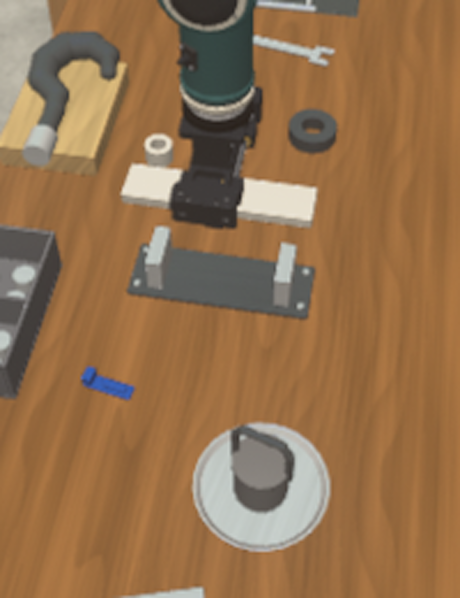

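The picture shows the bar held level at (220,195), well clear of the empty posts, and the pot upright in the pan at (262,480). The bar's top is at 175–176 mm, so its underside is about 100 mm above the 60 mm posts. I'll hand in.

Run:
```python
from h import *
print(ctrl.hand_in())
```

```text
the job is handed in; nothing more can be done
None
```

The job is done and handed in at about 22 s. I lifted the pot by its handle and set it upright in the middle of the drip pan, letting go only once the force showed it was resting on the floor. Then I gripped the bar at mid-length and raised it straight up 100 mm, and it is still held.

**Last checks:**
- **Bar:** its top is at 175–176 mm, so its underside is about 99–100 mm above the posts. It is level to about 0.3 mm along its length in the side view. The arm hid one half of it from the top camera, so that view covers only the other half.
- **Grip:** the opening is 49.5 mm, the load about 5 N, and the measured position is steady.
- **Pot:** it stands upright, with the handle at about (506, 298) against the pan's centre at about (507, 296).
- **Other things:** I did not touch anything else. The ones in the last side picture look unmoved, but the parallel block and the pin were not re-checked.

**What disagreed:**
- The gripper read about 7 mm on the 9 mm handle, though the pot lifted and carried without slipping.
- The side and top cameras differed by about 1 mm in height and 3 mm in y.

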